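# Release and take off the rotor cap down in the centrifuge bowl

## Task

The run is over and the tubes have to come out: reach down through the mouth of the centrifuge bowl to the sunken black wing knob on the blue rotor cap, turn it anticlockwise (seen from above) from the red dots round to the green dots so that the cap is released, and lift the cap straight up out of the bowl. Then lower the cap the right way up onto the bench beside the centrifuge and let go only once it stands there; do not push the bottle, timer or marker about.

Things in the scene. Friction and masses are not known exactly. Their poses are not given: they have to be found in the camera images.
- centrifuge: White bench centrifuge, fixed: 220 mm deep (x), 172 wide (y), deck 124 high. Origin on the bench under its middle; x to its back, y to its left, z up. Its own lid is fixed open: 166 wide, from the deck's back edge (x = +105 mm) leaning back to x = +190, 285 high. Bench to its left is free for 130 mm. To its right a microtome, 330 high with a bin on top to 520, fills y < 0.05 m.
- bowl_mouth (a point): Centre of the round bowl mouth at deck height (124 mm), 12 mm behind the centrifuge's middle; axes as the centrifuge. Opening 115 mm across, with a rubber ring 2.5 mm high round it; the bowl below is 120 wide. The cap's flat top lies 33 mm below this point, its lower rim 61 mm below, the knob's top 4 mm below.
- rotor_cap: Blue rotor cap, loose, 190 to 290 g with knob: a dish upside down, 94 mm across, flat top at 28, knob's top at 57. Origin: centre of its lower rim, on which it stands on the bench; z up. x axis: line of the two green dots (34 mm from centre), the red dots 1.22 rad clockwise. In the bowl it may be turned up to 1 rad either way; pins keep it from turning with the knob.
- knob_grip (a point): Middle of the black wing knob, on its axis and the cap's, 44.5 mm above the cap's lower rim. The wing is an upright bar 44 long, 16 thick, 25 high (12.5 above and below this point), its underside 4 above the cap's flat top, over a round disc 35 across. x along the bar, y across its thickness, z up; turns with the knob.
- release_knob (a joint): Turn of the knob in the cap, rad: 0 locked (bar at red dots), 1.22 stop, released (bar at green dots). Grows anticlockwise from above; starts at 0 to 0.35; drag 0.08 N m, stays where left. A T-foot on its shaft sits under a slot in the rotor: locked, the cap lifts about 2 mm; within about 0.25 rad of the stop it lifts straight off, foot and pins clear after 20 mm.
- dropper_bottle: Bystander: brown dropper bottle, 33 across, 100 high, standing; origin at the centre of its underside.
- timer: Bystander: white kitchen-type timer with a grey dial on top, 66 by 66, 44 high; origin at the centre of its underside.
- marker: Bystander: marker pen, white and red, 135 long and 17 thick, lying in front of the centrifuge; origin at its middle on the bench.

How it is judged:
By the outcome, as a careful person would: the job done as asked, in the order asked, and still so for the second after the job is handed in, with the robot touching nothing.
It also fails if it takes over 48 s, if anything falls off the work surface, if the arm or the gripper's body presses on something with over 40 N, if the wrist force passes 120 N, or if a joint passes its speed limit or range.

## Robot

A 6-joint arm with a two-finger parallel gripper is mounted at the origin on a cart in front of the work surface, level with it; the furniture and walls round the work are solid. World frame = base frame: x ahead of the robot, y to its left, z up, the work surface at z = 0. Lengths are in mm, angles in rad, forces in N, time in s.
With the tool pointing down it reaches from about 300 to 875 mm from the base axis. Payload 4.2 kg.
Tool frame: the origin (TCP) lies midway between the tips of the shut fingers; the grasp point (between the pads) lies robot.grip_point_offset behind it (robot.grip_point_offset is the distance from the TCP to the grasp point, in mm); z points along the fingers, y is the line along which they close (so a half turn about z gives the same grasp; the last joint's range is limited). The gripper opens to 85 mm and grips with 20 to 120 N. Pads are 22 mm wide; open, the fingers measure 114 mm over their backs; the gripper's body (76 mm by 85 mm) begins 54 mm behind the grasp point. The pads swing forward as they close: fully open they stand 13 mm farther back than shut.
Start: joints at [1.179, 0.32, 1.565, -0, 1.257, -0.02], TCP at [208.896, 535.727, 231.338] pointing down, gripper open.
Joint ranges: [-3.11, 3.11], [-0.84, 2.01], [0.21, 2.61], [-1.34, 4.49], [0.05, 2.63], [-2.56, 2.56]. Speed limits (rad/s): [2.57, 2.57, 3.14, 3.14, 3.14, 3.14].

## Interface

Orientations are given as a unit quaternion [x, y, z, w].
In Python, from workcell import state, grab_frame, camera_model, job_done, robot gives the robot as it stands. The module is installed in compiled form; this text tells all that it offers.
- The arm moves only by the tool play_rows, never from a script. Its argument "commands" is a list of rows, each a list of 6 numbers: the shift along the tool's x, y, z in m, then the turn, a rotation vector about the tool's x, y, z in rad. In form: [[dx, dy, dz, ax, ay, az], ...]. A call has 1 to 8 rows; each row is the pose to reach, as a shift and turn from the pose commanded when the call began, along the tool's axes at that moment; what a row does not reach only later rows make up. A row lasts 1/12 s, in which the tool goes at most 41.7 mm and 7.16 degrees, less where a joint would pass 70% of its speed; a pose out of reach is approached as far as the arm can. A call with a gripper value outside its range is refused whole. "grip" is the gripper command: -1 is shut, 1 is fully open, values between are in proportion, set as the call begins (left out, the last holds). The fingers move at their own pace and stop on an object; "grip_force" is the grip in N (left out, the last holds). Time passes only in rows, so rows that repeat a pose let the fingers close. It gives the time, the measured TCP pose, the force, the opening and the grip force at its end, in the units of the state.
- state(): the state, without advancing time (a new reading comes with each control period).
- grab_frame(name): name is "scene" or "side" or "wrist"; returns (picture, depth): 420x560x3 uint8, red, green, blue; 420x560 float32, mm along the optical axis (not along the pixel's ray), 0 where there is no reading.
- camera_model(name): a dict with "fx", "fy", "cx", "cy" (pixels), "dist" ([k1, k2, p1, p2, k3] as OpenCV has them; the pictures are not rectified), "world_from_camera" (4x4, takes a point from camera to world coordinates); the wrist camera has in their place "hand_eye" (4x4, takes a point from camera to tool coordinates, whose origin is the TCP and whose axes are the flange's). Camera axes: x right, y down, z forward; pixel columns grow to the right and rows downward; lengths in mm; the calibration is good to about 2 mm. A picture is of the moment at which its call begins: read the wrist's pose just before it. camera_model takes no time and is no camera call.
- job_done(): hands the job in; it is judged then, once.
The state is a dict: "clock": time; "joint_pos": joint angles; "joint_velocities": joint speeds; "joint_torque": joint torques, N m; "position": TCP position; "tcp_rot": TCP orientation; "force": force on the tool from outside, world axes, zero at the start; "torque": the same for the moment, N m; "finger_gap": finger opening in mm; "gripper_force": force on a finger pad.
Only numpy, scipy, OpenCV 4.12 (cv2) and the standard library are available. Lean on these libraries where they do the work, as an engineer would, in place of code of your own. Each camera call takes 0.05 s, during which the arm holds its last target. There are 200 camera calls.

## Working session

There is one attempt and no reset: what is moved stays moved. The work goes in short steps, Python scripts to look and compute and a tool call to move; the robot and the scene stay as the last step left them, time stands still between calls to the robot, and variables do not carry over. Pictures are saved under pics/ and viewed, at most 10 in all, crops included, and the job is handed in when it is done.

Besides the shell and the picture viewer there is one more tool, called after "Request:" as name(argument=value, ...) on one line, values as JSON. play_rows: Moves the arm, as the interface text tells. Its arguments: {"type":"object","properties":{"commands":{"type":"array","items":{"type":"array","items":{"type":"number"}}},"grip":{"type":"number"},"grip_force":{"type":"number"}},"required":["commands"]}

```bash
mkdir -p pics; python3 - <<'E'
from workcell import *
import cv2,numpy as np
s=state();print(s, robot.grip_point_offset)
np.set_printoptions(precision=4,suppress=True)
ims=[]
for n in("scene","side","wrist"):
    p,d=grab_frame(n);np.savez(f"{n}0.npz",p=p,d=d);ims.append(p)
    m=camera_model(n);print(n,m)
    cv2.imwrite(f"pics/{n}0.png",p[...,::-1])
E
```

```text
{'clock': 0.0, 'joint_pos': array([ 1.17900957e+00,  3.20273931e-01,  1.56567967e+00, -1.39104644e-05,
        1.25739149e+00, -2.00080874e-02]), 'joint_velocities': array([ 8.41113977e-05,  6.72261220e-04, -1.83373868e-03,  2.28376124e-03,
        1.11646073e-03,  2.84366390e-04]), 'joint_torque': array([ 6.78494271e-04, -4.15530932e+01, -2.34159726e+01,  4.79993867e-05,
        8.21943395e-03, -8.52803225e-06]), 'position': array([208.70713377, 535.27292661, 230.49232911]), 'tcp_rot': array([ 1.84818434e-01,  9.82772292e-01, -8.59061238e-04, -1.72663847e-04]), 'force': array([ 0.16112123, -0.66270329, -0.09286109]), 'torque': array([ 0.02313786, -0.01306929, -0.04553283]), 'gripper_force': 0.0, 'finger_gap': 85.54831101163663} 18.700000000000003
scene {'fx': 501.1441661409507, 'fy': 501.1441661409507, 'cx': 275.69670737457653, 'cy': 205.49178061864734, 'dist': array([-0.0054,  0.    ,  0.    ,  0.    ,  0.    ]), 'world_from_camera': array([[   0.8798,   -0.3358,    0.3365,  165.7839],
       [  -0.4749,   -0.6514,    0.5917, -177.3604],
       [   0.0205,   -0.6804,   -0.7325,  78
[... 166 characters left out ...]
74703, 'dist': array([-0.1121,  0.    ,  0.    ,  0.    ,  0.    ]), 'world_from_camera': array([[   0.8872,   -0.1628,    0.4318,  144.0768],
       [  -0.4614,   -0.3348,    0.8216, -333.6552],
       [   0.0108,   -0.9281,   -0.3721,  410.9217],
       [   0.    ,    0.    ,    0.    ,    1.    ]])}
wrist {'fx': 370.9691736335006, 'fy': 370.9691736335006, 'cx': 280.08489672852295, 'cy': 209.83554501367732, 'dist': array([-0.0762,  0.    ,  0.    ,  0.    ,  0.    ]), 'hand_eye': array([[  -0.001 ,   -0.9554,   -0.2953,   76.9177],
       [   1.    ,   -0.0013,    0.0007,    0.1468],
       [  -0.001 ,   -0.2953,    0.9554, -142.6991],
       [   0.    ,    0.    ,    0.    ,    1.    ]])}
```

View pics/scene0.png

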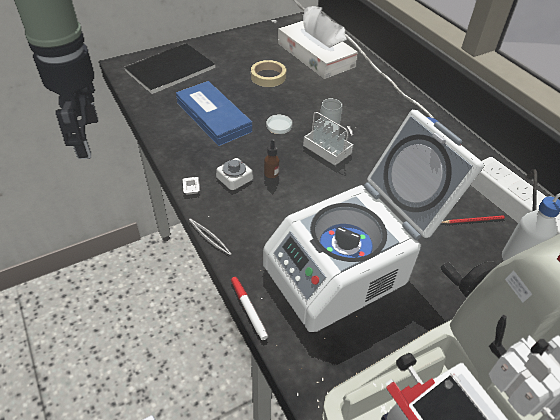

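View pics/wrist0.png

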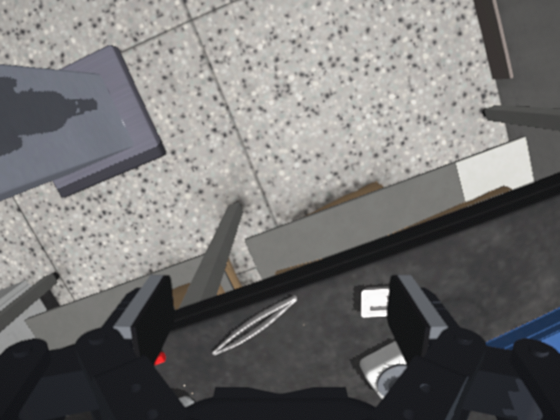

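View pics/side0.png

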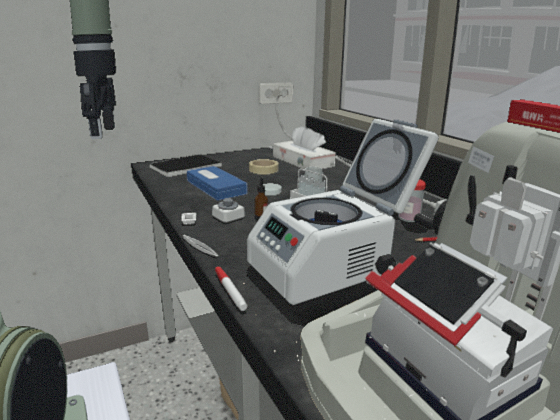

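The scene view shows the centrifuge mouth at about (348,240) with the blue cap and black knob in it. The bottle is at (271,160), the timer at (234,174) and the marker at (250,308). The wrist view shows only floor and the bench edge. Next I measure by colour.

```bash
cat > h.py <<'E'
import numpy as np,cv2
from workcell import *
from scipy.spatial.transform import Rotation as R
np.set_printoptions(precision=4,suppress=True)
def wfc(n,s=None):
    m=camera_model(n)
    if n!="wrist": return m,m["world_from_camera"]
    T=np.eye(4);T[:3,:3]=R.from_quat(s["tcp_rot"]).as_matrix();T[:3,3]=s["position"]
    return m,T@m["hand_eye"]
def rays(n,uv,s=None):
    m,T=wfc(n,s);K=np.array([[m["fx"],0,m["cx"]],[0,m["fy"],m["cy"]],[0,0,1]])
    q=cv2.undistortPoints(np.float64(uv).reshape(-1,1,2),K,np.array(m["dist"])).reshape(-1,2)
    return T[:3,3],np.c_[q,np.ones(len(q))]@T[:3,:3].T
def plane(n,uv,z,s=None):
    o,d=rays(n,uv,s);return o+d*((z-o[2])/d[:,2])[:,None]
def cloud(n,d,s=None):
    v,u=np.mgrid[:420,:560];o,r=rays(n,np.c_[u.ravel(),v.ravel()],s)
    return (o+r*d.reshape(-1,1)).reshape(420,560,3)
def blobs(mask,amin=3):
    k,l,st,c=cv2.connectedComponentsWithStats(mask.astype(np.uint8),connectivity=8)
    return [(c[i],st[i,4]) for i in range(1,k) if st[i,4]>=amin]
E
python3 - <<'E'
from h import *
f=np.load("scene0.npz");p,d=f["p"],f["d"]
C=cloud("scene",d);h=cv2.cvtColor(p,cv2.COLOR_RGB2HSV);H,S,V=[h[...,i] for i in range(3)]
reg=np.zeros((420,560),bool);reg[205:270,300:395]=1
print("depth ok",(d>0).mean())
for nm,m in(("red",((H<8)|(H>172))&(S>120)&(V>80)),("green",(H>45)&(H<85)&(S>90)&(V>80)),("blue",(H>100)&(H<125)&(S>120)&(V>60))):
    for c,a in blobs(m&reg): print(nm,c,a,plane("scene",[c],91)[0],C[int(round(c[1])),int(round(c[0]))])
# deck: white at z 115..130
z=C[...,2];deck=(z>120)&(z<128)&(V>140)&(S<60);reg2=np.zeros_like(reg);reg2[170:300,255:430]=1
P=C[deck&reg2][:,:2].astype(np.float32);print(len(P),cv2.minAreaRect(P),np.median(C[deck&reg2][:,2]))
# knob top
k=(z>112)&(z<126)&reg&(V<70);print("z knob region",k.sum())
kk=np.zeros_like(reg);kk[228:250,333:362]=1
q=C[kk&(z>108)];print(len(q),q.mean(0),np.percentile(q[:,2],[5,50,95]),cv2.minAreaRect(q[:,:2].astype(np.float32)))
for nm,uv in (("bottle",(271,160)),("timer",(234,170)),("marker",(250,308))): print(nm,C[uv[1],uv[0]])
cv2.imwrite("pics/crop0.png",cv2.resize(p[190:290,285:405,::-1],None,fx=6,fy=6,interpolation=cv2.INTER_CUBIC)[:600])
E
```

```text
depth ok 0.9958886054421768
red [331.    232.125] 16 [541.5693 278.8735  91.    ] [541.3615 278.6762  91.6758]
red [361.1053 253.4211] 19 [562.142  213.9064  91.    ] [561.2401 213.4959  93.2183]
green [362.1905 236.3333] 21 [586.0973 244.7508  91.    ] [586.5209 245.8293  90.5371]
green [329.4091 248.8182] 22 [518.4742 248.0031  91.    ] [517.6256 248.0018  90.9872]
green [308.6667 268.4167] 12 [464.5766 228.7629  91.    ] [458.5939 219.8439 107.0152]
blue [333.75 229.25] 8 [549.6869 282.3042  91.    ] [550.9814 283.2731  89.9787]
blue [363.6    241.6864] 220 [581.2127 233.4509  91.    ] [580.9639 232.0723  91.7808]
blue [326.2721 239.4082] 147 [524.9299 268.5007  91.    ] [524.7587 269.218   91.4632]
blue [341.25 254.  ] 48 [530.65   228.8595  91.    ] [529.6907 228.4225  92.0879]
blue [359.  255.5] 6 [556.2707 211.8639  91.    ] [555.1124 210.4349  91.9509]
3615 ((560.221923828125, 244.9284210205078), (177.48934936523438, 171.50807189941406), 1.540043592453003) 123.17186527274475
z knob region 64
248 [539.8109 233.0752 133.3285] [110.0441 118.5711 121.793 ] ((369.7069396972656, 31.009292602539062), (581.498779296875, 43.23590087890625), 49.870182037353516)
bottle [556.6787 536.7871  52.6347]
timer [479.8944 563.921   33.0652]
marker [361.9232 247.987   14.9329]
```

View pics/crop0.png

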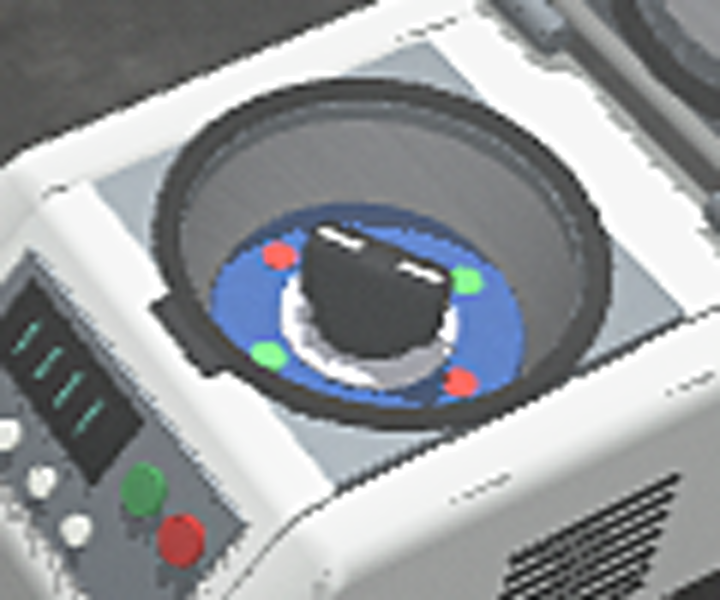

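```bash
cat >> h.py <<'E'
def go(xyz,yaw):  # row reaching TCP xyz with tool y at yaw (pointing straight down)
    s=state();Rc=R.from_quat(s["tcp_rot"]);
    Rt=R.from_matrix(np.array([[-np.sin(yaw),np.cos(yaw),0],[np.cos(yaw),np.sin(yaw),0],[0,0,-1]]).T).as_matrix()
    Rt=np.c_[[-np.sin(yaw),np.cos(yaw),0],[np.cos(yaw),np.sin(yaw),0],[0,0,-1]]
    if np.linalg.det(Rt)<0: raise SystemExit("det")
    print("row",np.r_[Rc.inv().apply(np.array(xyz)-s["position"])/1000,(Rc.inv()*R.from_matrix(Rt)).as_rotvec()],"yaw now",np.arctan2(*Rc.as_matrix()[[1,0],1]),"pos",s["position"])
E
python3 - <<'E'
from h import *
P=plane("scene",[(285+318/6-.5,190+231/6-.5),(285+442/6-.5,190+275/6-.5)],120);print(P,np.arctan2(*(P[1]-P[0])[[1,0]]))
f=np.load("scene0.npz");p,d=f["p"],f["d"];C=cloud("scene",d)
near=(abs(C[...,0]-530)<110)&(abs(C[...,1]-420)<85)&(C[...,2]>8);q=C[near]
print(len(q));print(q[::max(1,len(q)//25)])
h=cv2.cvtColor(p,cv2.COLOR_RGB2HSV)
m=(h[...,2]>190)&(h[...,1]<40);m[:225]=0;m[246:]=0;m[:,:335]=0;m[:,360:]=0
for c,a in blobs(m):print(c,a,plane("scene",[c],120))
go((552,246.5,230),0.45)
E
```

```text
[[540.9906 262.4509 120.    ]
 [563.6113 232.1216 120.    ]] -0.9299640854352136
0
[]
[341.     229.1429] 7 [[544.984  257.4528 120.    ]]
[355. 235.] 7 [[559.1727 235.2584 120.    ]]
[358.8 243.8] 5 [[553.8942 216.243  120.    ]]
row [-0.4247 -0.1444  0.0009 -0.0013  0.0005  0.749 ] yaw now 1.1990336566314896 pos [208.7413 535.37   230.6689]
```

Request:
play_rows(commands=[[-0.425,-0.144,0,0,0,0.61],[-0.425,-0.144,0,0,0,0.61],[-0.425,-0.144,0,0,0,0.61],[-0.425,-0.144,0,0,0,0.61],[-0.425,-0.144,0,0,0,0.61],[-0.425,-0.144,0,0,0,0.61],[-0.425,-0.144,0,0,0,0.61],[-0.425,-0.144,0,0,0,0.61]], grip=0.2, grip_force=60)

```text
clock: 0.82
position: [465.3, 319.7, 231.2]
tcp_rot: [0.471, 0.882, -0.0, -0.0]
force: [0.2, 0.2, -1.0]
finger_gap: 51.0
gripper_force: 0.0
```

```bash
python3 - <<'E'
from h import *
go((552.2,246.5,230),0.59);s=state();print(s["finger_gap"],s["clock"])
E
```

```text
row [-0.1092  0.0316  0.0012 -0.0002 -0.0002 -0.001 ] yaw now 0.5889985381215643 pos [465.2792 319.7093 231.1831]
51.02792966564176 0.8167
```

Request:
play_rows(commands=[[-0.109,0.031,0,0,0,0],[-0.109,0.031,0,0,0,0],[-0.109,0.031,0,0,0,0],[-0.109,0.031,0,0,0,0],[-0.109,0.031,0,0,0,0],[-0.109,0.031,0,0,0,0]])

```text
clock: 1.32
position: [549.9, 248.1, 230.9]
tcp_rot: [0.472, 0.882, -0.0, -0.001]
force: [-0.0, -0.0, 0.4]
finger_gap: 51.0
gripper_force: 0.0
```

```bash
python3 - <<'E'
from h import *
go((552.2,246.5,230),0.59);s=state();p,d=grab_frame("wrist");np.savez("wrist1.npz",p=p,d=d);np.save("s1.npy",s)
cv2.imwrite("pics/wrist1.png",p[...,::-1])
h=cv2.cvtColor(p,cv2.COLOR_RGB2HSV);H,S,V=[h[...,i] for i in range(3)]
for nm,m in(("red",((H<8)|(H>172))&(S>120)&(V>80)),("green",(H>45)&(H<85)&(S>90)&(V>80))):
    for c,a in blobs(m,15): print(nm,c,a,plane("wrist",[c],91,s)[0])
E
```

```text
row [-0.0026  0.001   0.0009 -0.0011 -0.0009 -0.0013] yaw now 0.5887229757541482 pos [549.8826 248.1357 230.8944]
red [140.9753  19.4993] 769 [394.685 301.925  91.   ]
red [293.4196 157.2768] 112 [540.1473 279.8143  91.    ]
red [142.2097 186.1452] 186 [453.4259 195.0157  91.    ]
red [269.6224 236.9388] 98 [560.7071 215.1611  91.    ]
green [153.1168 165.2132] 197 [452.8458 214.6447  91.    ]
green [245.812  173.2857] 133 [516.459  249.0774  91.    ]
green [315.0082 222.4836] 122 [584.3283 245.8819  91.    ]
```

View pics/wrist1.png

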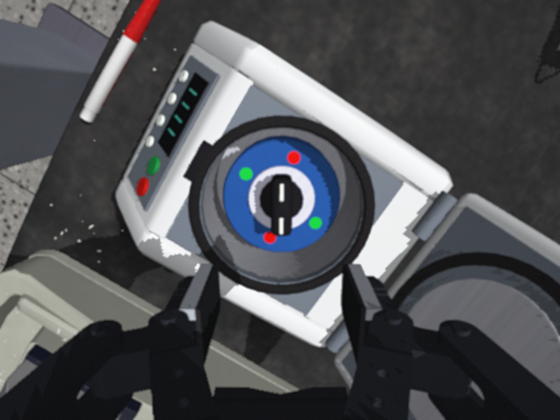

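The wrist view shows the cap centre at about (281,198), the bar upright in the picture (parallel to the pads), and the green and red dots around it. The bar lines up with the tool, so I go down.

Request:
play_rows(commands=[[-0.0015,0.0005,0.03,0,0,0],[-0.0015,0.0005,0.06,0,0,0],[-0.0015,0.0005,0.09,0,0,0],[-0.0015,0.0005,0.11,0,0,0],[-0.0015,0.0005,0.122,0,0,0],[-0.0015,0.0005,0.13,0,0,0],[-0.0015,0.0005,0.132,0,0,0],[-0.0015,0.0005,0.132,0,0,0]])

```text
clock: 2.03
position: [551.2, 247.8, 99.4]
tcp_rot: [0.471, 0.882, -0.0, -0.0]
force: [0.5, -0.5, 0.3]
finger_gap: 51.6
gripper_force: 0.0
```

Request:
play_rows(commands=[[0,0,0,0,0,0],[0,0,0,0,0,0],[0,0,0,0,0,0],[0,0,0,0,0,0],[0,0,0,0,0,0],[0,0,0,0,0,0]], grip=-1, grip_force=50)

```text
clock: 2.53
position: [552.3, 247.3, 100.6]
tcp_rot: [0.471, 0.882, 0.001, 0.001]
force: [-1.3, -0.5, 5.8]
finger_gap: 15.1
gripper_force: 50.5
```

Request:
play_rows(commands=[[0,0,0,0,0,-0.11],[0,0,0,0,0,-0.22],[0,0,0,0,0,-0.33],[0,0,0,0,0,-0.44],[0,0,0,0,0,-0.55],[0,0,0,0,0,-0.66],[0,0,0,0,0,-0.76],[0,0,0,0,0,-0.84]])

```text
clock: 3.2
position: [552.1, 247.1, 100.6]
tcp_rot: [0.069, 0.998, 0.0, 0.001]
force: [-1.6, -0.4, 6.4]
finger_gap: 14.6
gripper_force: 50.6
```

Request:
play_rows(commands=[[0,0,0,0,0,-0.04],[0,0,0,0,0,-0.07],[0,0,0,0,0,-0.07],[0,0,0,0,0,-0.07]])

```text
clock: 3.53
position: [552.1, 247.1, 100.6]
tcp_rot: [0.036, 0.999, 0.0, 0.001]
force: [-2.0, -0.8, 6.5]
finger_gap: 14.9
gripper_force: 50.6
```

```bash
python3 - <<'E'
from h import *
go((551.5,247.2,100),1.50);s=state();print(s["finger_gap"],s["clock"],s["force"],s["torque"])
p,d=grab_frame("scene");cv2.imwrite("pics/crop1.png",cv2.resize(p[190:290,285:405,::-1],None,fx=5,fy=5,interpolation=cv2.INTER_CUBIC))
E
```

```text
row [ 0.0006  0.0001  0.0006  0.0008  0.0014 -0.0009] yaw now 1.499145754622106 pos [552.1313 247.0924 100.5997]
14.900201137942064 3.5333 [-1.9631 -0.7827  6.4593] [-0.0758  0.3101  0.0799]
```

View pics/crop1.png

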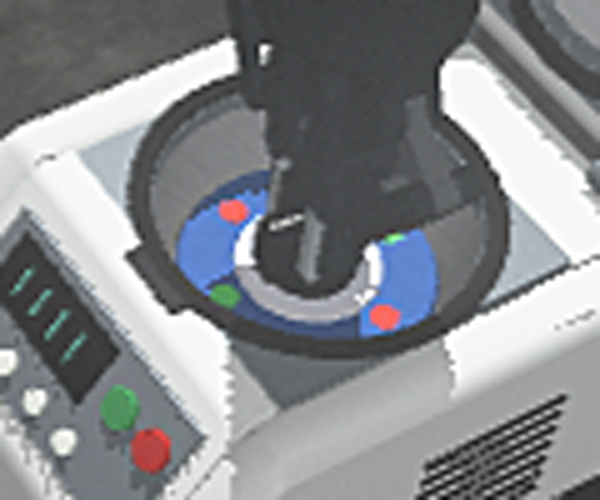

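The crop shows the bar, held between the pads, now pointing along the green dots at (225,295) and (395,238). A gentle test lift next.

Request:
play_rows(commands=[[0,0,-0.003,0,0,0],[0,0,-0.006,0,0,0],[0,0,-0.009,0,0,0],[0,0,-0.012,0,0,0],[0,0,-0.012,0,0,0]], grip_force=80)

```text
clock: 4.0
position: [552.0, 247.1, 111.7]
tcp_rot: [0.036, 0.999, 0.0, 0.0]
force: [0.1, 0.4, -2.6]
finger_gap: 14.3
gripper_force: 79.6
```

Request:
play_rows(commands=[[0,0,-0.015,0,0,0],[0,0,-0.03,0,0,0],[0,0,-0.045,0,0,0],[0,0,-0.06,0,0,0],[0,0,-0.075,0,0,0],[0,0,-0.09,0,0,0],[0,0,-0.1,0,0,0],[0,0,-0.1,0,0,0]])

```text
clock: 4.67
position: [552.9, 247.5, 213.6]
tcp_rot: [0.036, 0.999, 0.001, 0.002]
force: [0.9, 1.9, -1.8]
finger_gap: 14.0
gripper_force: 79.6
```

```bash
python3 - <<'E'
from h import *
go((530,412,212),1.50)
p,d=grab_frame("side");cv2.imwrite("pics/side1.png",cv2.resize(p[130:310,200:440,::-1],None,fx=3,fy=3))
E
```

```text
row [ 0.0346  0.1625  0.0018  0.0022  0.0041 -0.001 ] yaw now 1.4989907419776127 pos [552.8541 247.4629 213.6   ]
```

View pics/side1.png

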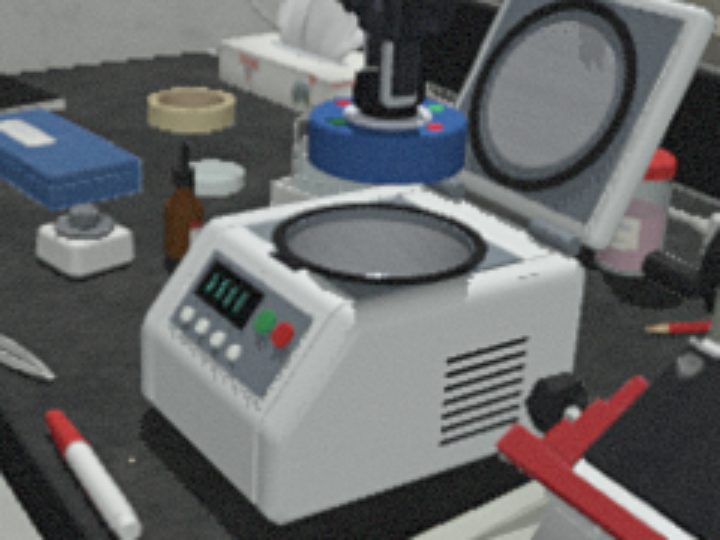

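The cap is out and level, at about (388,140), with nothing left in the bowl. Now I move it left over the free bench.

Request:
play_rows(commands=[[0.007,0.03,0,0,0,0],[0.014,0.06,0,0,0,0],[0.02,0.09,0,0,0,0],[0.027,0.12,0,0,0,0],[0.032,0.15,0,0,0,0],[0.034,0.165,0,0,0,0],[0.034,0.165,0,0,0,0],[0.034,0.165,0,0,0,0]])

```text
clock: 5.38
position: [529.1, 413.8, 209.7]
tcp_rot: [0.035, 0.999, -0.001, -0.001]
force: [0.2, -0.1, -3.0]
finger_gap: 14.4
gripper_force: 79.7
```

Request:
play_rows(commands=[[0,0,0.03,0,0,0],[0,0,0.06,0,0,0],[0,0,0.09,0,0,0],[0,0,0.115,0,0,0],[0,0,0.135,0,0,0],[0,0,0.15,0,0,0],[0,0,0.16,0,0,0],[0,0,0.16,0,0,0]])

```text
clock: 6.05
position: [528.7, 411.5, 48.7]
tcp_rot: [0.037, 0.999, -0.002, -0.002]
force: [-0.6, -0.7, -2.4]
finger_gap: 14.1
gripper_force: 79.7
```

```bash
python3 - <<'E'
from h import *
go((530,412,37.6),1.50);print(state()["force"])
E
```

```text
row [-0.0013  0.0006  0.0111 -0.004  -0.004  -0.0024] yaw now 1.4976515308981058 pos [528.6989 411.4932  48.6979]
[-0.5503 -0.7045 -2.4029]
```

Request:
play_rows(commands=[[0,0,0.003,0,0,0],[0,0,0.006,0,0,0],[0,0,0.008,0,0,0],[0,0,0.009,0,0,0],[0,0,0.01,0,0,0],[0,0,0.01,0,0,0]])

```text
clock: 6.55
position: [529.7, 414.1, 41.6]
tcp_rot: [0.036, 0.999, 0.0, 0.0]
force: [0.1, 0.9, -2.8]
finger_gap: 14.3
gripper_force: 79.7
```

Request:
play_rows(commands=[[0,0,0.0005,0,0,0],[0,0,0.001,0,0,0],[0,0,0.001,0,0,0],[0,0,0.001,0,0,0]])

```text
clock: 6.88
position: [529.7, 414.1, 40.3]
tcp_rot: [0.036, 0.999, 0.0, 0.0]
force: [0.5, -0.3, -1.8]
finger_gap: 14.5
gripper_force: 79.7
```

Request:
play_rows(commands=[[0,0,0.001,0,0,0],[0,0,0.002,0,0,0],[0,0,0.002,0,0,0],[0,0,0.002,0,0,0]])

```text
clock: 7.22
position: [529.6, 414.0, 38.2]
tcp_rot: [0.036, 0.999, -0.0, -0.0]
force: [0.3, 0.2, -2.3]
finger_gap: 14.2
gripper_force: 79.7
```

Request:
play_rows(commands=[[0,0,0.0005,0,0,0],[0,0,0.001,0,0,0],[0,0,0.001,0,0,0],[0,0,0.001,0,0,0]])

```text
clock: 7.55
position: [529.7, 414.1, 37.8]
tcp_rot: [0.036, 0.999, 0.0, 0.0]
force: [-0.7, -1.3, 0.8]
finger_gap: 14.1
gripper_force: 80.1
```

Contact is starting: the weight has come off. One more small press to confirm.

Request:
play_rows(commands=[[0,0,0.0005,0,0,0],[0,0,0.001,0,0,0],[0,0,0.001,0,0,0],[0,0,0.001,0,0,0]])

```text
clock: 7.88
position: [529.8, 414.1, 37.7]
tcp_rot: [0.036, 0.999, 0.0, 0.0]
force: [-1.3, -1.9, 6.2]
finger_gap: 14.2
gripper_force: 81.0
```

Request:
play_rows(commands=[[0,0,-0.0005,0,0,0],[0,0,-0.0005,0,0,0],[0,0,-0.0005,0,0,0],[0,0,-0.0005,0,0,0],[0,0,-0.0005,0,0,0],[0,0,-0.0005,0,0,0]], grip=0.0)

```text
clock: 8.38
position: [529.7, 414.0, 36.7]
tcp_rot: [0.036, 0.999, -0.0, -0.0]
force: [0.5, -1.2, 0.3]
finger_gap: 42.6
gripper_force: 0.0
```

Request:
play_rows(commands=[[0,0,-0.01,0,0,0],[0,0,-0.03,0,0,0],[0,0,-0.06,0,0,0],[0,0,-0.09,0,0,0],[0,0,-0.12,0,0,0],[0,0,-0.15,0,0,0],[0,0,-0.17,0,0,0],[0,0,-0.17,0,0,0]])

```text
clock: 9.05
position: [531.7, 415.6, 213.6]
tcp_rot: [0.036, 0.999, 0.004, 0.004]
force: [1.6, -0.3, 0.9]
finger_gap: 42.8
gripper_force: 0.0
```

```bash
python3 - <<'E'
from h import *
print(state()["position"])
p,d=grab_frame("scene");cv2.imwrite("pics/scene2.png",p[...,::-1])
E
```

```text
[531.7187 415.5767 213.6401]
```

View pics/scene2.png

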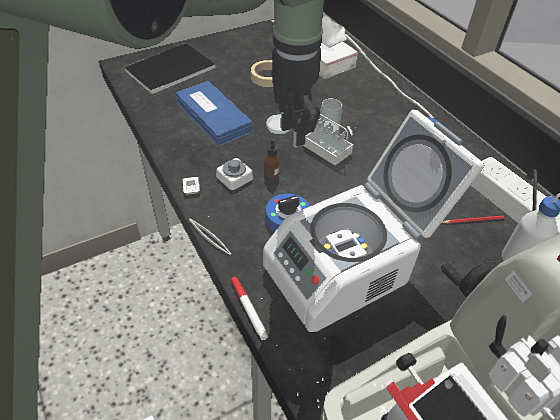

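The cap stands upright on the bench at about (288,210), to the left of the centrifuge. The bowl at (348,240) is open to the rotor, and the bottle, timer and marker are where they were. The arm is clear.

```bash
python3 -c "
from workcell import *
print(job_done())"
```

```text
the job is handed in; nothing more can be done
None
```

The knob was turned to the green dots and the cap lifted straight out; it now stands upright on the bench to the left of the centrifuge, with the bottle, timer and marker unmoved, and the job was handed in about 9 s into the 48 s allowed.

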